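Cover the open watch jobs with their dust covers

TASK

The bench is being left for the night with four watch jobs open on their grey trays: put over each the clear dust cover that fits it, seated flat on the tray floor inside the rim (the tall narrow cover belongs over the standing balance tack, the low narrow one over the loose wheels). Set the covers down rather than dropping them, do not tip one over, and leave the loupe and the oil bottle where they stand.

Things in the scene. Friction and masses are not known exactly. Their poses are not given: they have to be found in the camera images.
- broad_cover: Clear plastic dust cover, the broad round one: 70 mm across, roof at 34 mm, with a brass knob in the middle of it, 16 mm across, its cylindrical head 5 to 20 mm above the roof (top at 54 mm). Aluminium band round its lower edge, walls 3 mm, 85 g. Origin: centre of its open lower edge, z up; starts upright.
- tall_cover: Clear plastic dust cover, round, narrow and tall: 54 mm across, roof at 64 mm, with a brass knob in the middle of it, 16 mm across, its cylindrical head 5 to 20 mm above the roof (top at 84 mm). Aluminium band round its lower edge, walls 3 mm, 80 g. Origin: centre of its open lower edge, z up; starts upright.
- low_cover: Clear plastic dust cover, round, narrow and low: 54 mm across (as the tall one), roof at 28 mm, with a brass knob in the middle of it, 16 mm across, its cylindrical head 5 to 20 mm above the roof (top at 48 mm). Aluminium band round its lower edge, walls 3 mm, 55 g. Origin: centre of its open lower edge, z up; starts upright.
- oblong_cover: Clear plastic dust cover, the oblong box: 50 mm (its x) by 86 mm (its y), roof at 28 mm, with a brass bar handle on the middle of the roof: 10 mm (x) by 40 mm (y), from 7 to 20 mm above the roof (top at 48 mm). Aluminium band round its lower edge, walls 3 mm, 90 g. Origin: centre of its open lower edge, z up; starts upright. Either way round is the same.
- movement_tray: Large round grey tray, 91 mm across, floor 75 mm across, on which a watch movement stands in its black holder ring among loose wheels (parts reach 16 mm above the origin and 25 mm out from it). Fixed. Origin: its centre at mat level; floor (cover's seat) 3 mm above it, flared rim's top 9 mm above it. Seat of the broad round cover.
- balance_tray: Small round grey tray, 75 mm across, floor 59 mm across, with a brass balance tack on it: an upright post with an arm from which a balance wheel hangs, 51 mm high above the origin and up to 17 mm out from it. Fixed. Origin: its centre at mat level; floor (cover's seat) 3 mm above it, flared rim's top 9 mm above it. Seat of the tall cover, the only narrow one that clears the post.
- wheel_tray: Small round grey tray, 75 mm across, floor 59 mm across, with a brass barrel and loose flat wheels on it (parts reach 10 mm above the origin and 18 mm out from it). Fixed. Origin: its centre at mat level; floor (cover's seat) 3 mm above it, flared rim's top 9 mm above it. Seat of the low round cover.
- case_tray: Oblong grey tray, about 69 mm (its x) by 105 mm (its y), floor 56 by 92 mm, with a steel watch case and its round case back on it (parts reach 11 mm above the origin, 17 mm out along x and 34 mm along y). Fixed. Origin: its centre at mat level; floor (cover's seat) 3 mm above it, flared rim's top 9 mm above it. Seat of the oblong cover, long side along long side.
- loupe: Black eye loupe, 37 mm across, 30 mm high, standing at the left end of the front board. Not part of the job. Origin: centre of its underside.
- oil_bottle: Brown oil bottle with black cap, 22 mm across, 52 mm high, standing at the right end of the front board. Not part of the job. Origin: centre of its underside.
There are look-alikes about, which are no part of the job. What is shaped like the tall_cover but pink is not meant.

How it is judged:
At the end, for the whole second after the job is handed in: Broad cover on movement tray, tall on balance tray, low on wheel tray, oblong on oblong tray: each within 8 mm of centre, lower edge on the floor (0 to 6 mm above the tray origin), tilt under 0.06 rad, the oblong lengthwise within 0.12 rad; all released and at rest (horizontal distance between broad_cover and movement_tray below 0.008 m and z of broad_cover in the frame of movement_tray between 0 and 0.006 m and angle between each of broad_cover, tall_cover, low_cover, oblong_cover's own z axis and vertical below 0.06 rad and linear speed of each of broad_cover, tall_cover, low_cover, oblong_cover below 0.02 m/s and angular speed of each of broad_cover, tall_cover, low_cover, oblong_cover below 0.2 rad/s and contact force between the fingers and broad_cover below 0.05 N and horizontal distance between tall_cover and balance_tray below 0.008 m and z of tall_cover in the frame of balance_tray between 0 and 0.006 m and contact force between the fingers and tall_cover below 0.05 N and horizontal distance between low_cover and wheel_tray below 0.008 m and z of low_cover in the frame of wheel_tray between 0 and 0.006 m and contact force between the fingers and low_cover below 0.05 N and horizontal distance between oblong_cover and case_tray below 0.008 m and z of oblong_cover in the frame of case_tray between 0 and 0.006 m and contact force between the fingers and oblong_cover below 0.05 N and angle between the y axis of oblong_cover and the y axis of case_tray, either way round below 0.12 rad); the robot touches nothing.
It fails at once if a cover is let fall: moving faster than 0.35 m/s, touched by nothing of the robot, with its lower edge more than 30 mm above the bench ((height (world z) of broad_cover above 0.03 m and linear speed of broad_cover above 0.35 m/s and contact force between each of the arm, the fingers and broad_cover below 0.01 N) or (height (world z) of tall_cover above 0.03 m and linear speed of tall_cover above 0.35 m/s and contact force between each of the arm, the fingers and tall_cover below 0.01 N) or (height (world z) of low_cover above 0.03 m and linear speed of low_cover above 0.35 m/s and contact force between each of the arm, the fingers and low_cover below 0.01 N) or (height (world z) of oblong_cover above 0.03 m and linear speed of oblong_cover above 0.35 m/s and contact force between each of the arm, the fingers and oblong_cover below 0.01 N)).
It fails at once if a cover is tipped over (more than 35 degrees) (angle between any of broad_cover, tall_cover, low_cover, oblong_cover's own z axis and vertical above 0.6 rad).
It fails at once if the loupe or the oil bottle is moved more than 20 mm (distance of any of loupe, oil_bottle from where it was at the start of the episode above 0.02 m).
It also fails if it takes over 90 s, if anything falls off the work surface, if the arm or the gripper's body presses on something with over 40 N, if the wrist force passes 120 N, or if a joint passes its speed limit or range.

ROBOT

A 6-joint arm with a two-finger parallel gripper is mounted at the origin on a cart in front of the work surface, level with it; the furniture and walls round the work are solid. World frame = base frame: x ahead of the robot, y to its left, z up, the work surface at z = 0. Lengths are in m, angles in rad, forces in N, time in s.
With the tool pointing down it reaches from about 0.375 to 0.75 m from the base axis. Payload 9 kg.
Tool frame: the origin (TCP) lies midway between the tips of the shut fingers; the grasp point (between the pads) lies 19 mm behind it; z points along the fingers, y is the line along which they close (so a half turn about z gives the same grasp; the last joint's range is limited). The gripper opens to 85 mm and grips with 20 to 120 N. Pads are 22 mm wide; open, the fingers measure 114 mm over their backs; the gripper's body (76 mm by 85 mm) begins 54 mm behind the grasp point. The pads swing forward as they close: fully open they stand 13 mm farther back than shut.
Start: joints at [-1.471, 0.104, 0.097, 1.564, 0, 1.353], TCP at [0.187, -0.57, 0.231] pointing down, gripper open.
Joint ranges: [-2.99, 2.99], [-0.84, 1.86], [-1.1, 1.16], [-1.84, 2.11], [-1.51, 1.56], [-3.14, 3.14]. Speed limits (rad/s): [2.22, 2.22, 2.57, 3.14, 3.14, 3.14].

INTERFACE

Orientations are given as [roll, pitch, yaw] about the fixed x, y, z axes, in that order (R = Rz(yaw) Ry(pitch) Rx(roll)).
In Python, from cell import env gives the robot as it stands. The module is installed in compiled form; this text tells all that it offers.
- The arm moves only by the tool jog_arm, never from a script. Its argument "deltas" is a list of rows, each an object with "xyz": the shift along the tool's x, y, z in cm, a list of three; "dr": the turn, a rotation vector about the tool's x, y, z in degrees, a list of three; "grip": the closure, from -1 (fully open) to 1 (shut). A call has 1 to 20 rows; each row shifts and turns the commanded pose from where the row before left it, along the tool's axes as they then stand; what a row does not reach is not made up. A row lasts 1/8 s, in which the tool goes at most 62.5 mm and 10.7 degrees, less where a joint would pass 70% of its speed; a pose out of reach is approached as far as the arm can. A call is refused whole if a number of a shift passes 6.25 or a number of a turn 10.7, either way. A call with a gripper value outside its range is refused whole. The fingers move at their own pace and stop on an object; "grip_force" is the grip in N (left out, the last holds). Time passes only in rows, so rows that do not move let the fingers close. It gives the time, the measured TCP pose, the force, the opening and the grip force at its end, in the units of the state.
- env.observe(): the state, without advancing time (a new reading comes with each control period).
- env.grab_frame(name): name is "scene" or "top" or "wrist"; returns a dict with "img" (480x640x3 uint8, red, green, blue), "z_map" (480x640 float32, m along the optical axis (not along the pixel's ray), 0 where there is no reading), "K" (3x3 intrinsics, pixels), "D" ([k1, k2, p1, p2, k3] as OpenCV has them; the pictures are not rectified), "view" (4x4, takes a point from world to camera coordinates); the wrist camera has in their place "mount" (4x4, takes a point from camera to tool coordinates, whose origin is the TCP and whose axes are the flange's). Camera axes: x right, y down, z forward; pixel columns grow to the right and rows downward; lengths in m; the calibration is good to about 2 mm. A picture is of the moment at which its call begins: read the wrist's pose just before it.
- env.job_done(): hands the job in; it is judged then, once.
The state is a dict: "t": time; "joint_pos": joint angles; "joint_vel": joint speeds; "effort": joint torques, N m; "eef_pos": TCP position; "tool_rot": TCP orientation; "contact_force": force on the tool from outside, world axes, zero at the start; "wrist_torque": the same for the moment, N m; "gripper_width": finger opening in m; "grasp_force": force on a finger pad.
Only numpy, scipy, OpenCV 4.12 (cv2) and the standard library are available. Lean on these libraries where they do the work, as an engineer would, in place of code of your own. Each camera call takes 0.05 s, during which the arm holds its last target. There are 200 camera calls.

## Working session

There is one attempt and no reset: what is moved stays moved. The work goes in short steps, Python scripts to look and compute and a tool call to move; the robot and the scene stay as the last step left them, time stands still between calls to the robot, and variables do not carry over. Pictures are saved under pics/ and viewed, at most 18 in all, crops included, and the job is handed in when it is done.

Besides the shell and the picture viewer there is one more tool, called as name(argument=value, ...), one argument or row to a line, values as JSON. jog_arm: Moves the arm, as the interface text tells. Its arguments: {"type":"object","properties":{"deltas":{"type":"array"},"grip_force":{"type":"number"}},"required":["deltas"]}

```bash
mkdir -p pics; python3 - <<'E'
from cell import env
import cv2,numpy as np,pickle
s=env.observe();print(s)
for n in("top","scene"):
    f=env.grab_frame(n);pickle.dump(f,open(n+".pkl","wb"));cv2.imwrite(f"pics/{n}0.png",f["img"][:,:,::-1]);print(n,f["K"],f["D"],f["view"])
E
```

```text
{'t': 0.0, 'joint_pos': array([-1.47070318e+00,  1.04716721e-01,  9.64869188e-02,  1.56389423e+00,
        8.30151282e-06,  1.35310761e+00]), 'joint_vel': array([ 0.00040251, -0.00076731,  0.00155137,  0.00082907, -0.00017891,
       -0.00094769]), 'effort': array([-8.55216385e-04, -5.56931198e+01,  5.03650475e+01,  1.72766496e-02,
       -9.99291615e-05, -6.81790198e-06]), 'eef_pos': array([ 0.18746095, -0.5696226 ,  0.23052184]), 'tool_rot': array([-3.14029808e+00, -2.94853682e-04,  3.17781673e-01]), 'contact_force': array([-0.26170872, -0.07823612, -0.37066571]), 'wrist_torque': array([0.00138246, 0.00210228, 0.01258478]), 'grasp_force': 0.0, 'gripper_width': 0.08549757471489525}
top [[518.36809596   0.         316.03839145]
 [  0.         518.36809596 243.32672527]
 [  0.           0.           1.        ]] [-0.12596306  0.          0.          0.          0.        ] [[ 0.03072592 -0.99950282 -0.00707286 -0.04589999]
 [-0.97245861 -0.02825738 -0.23135637  0.6096287 ]
 [ 0.23104148  0.01398671 -0.97284336  1.17095587]
 [ 0.          0.          0.          1.        ]]
scene [[545.86952476   0.         315.45562671]
 [  0.         545.86952476 238.23676938]
 [  0.           0.           1.        ]] [-0.1205553  0.         0.         0.         0.       ] [[ 0.80586219 -0.5919111  -0.01507908 -0.51581477]
 [-0.26997674 -0.34465807 -0.89906806  0.18318929]
 [ 0.52697123  0.72859596 -0.43754914  1.09041604]
 [ 0.          0.          0.          1.        ]]
```

View pics/top0.png

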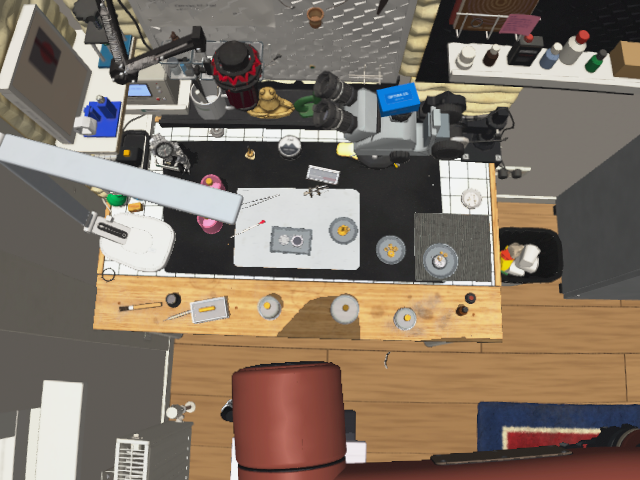

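View pics/scene0.png

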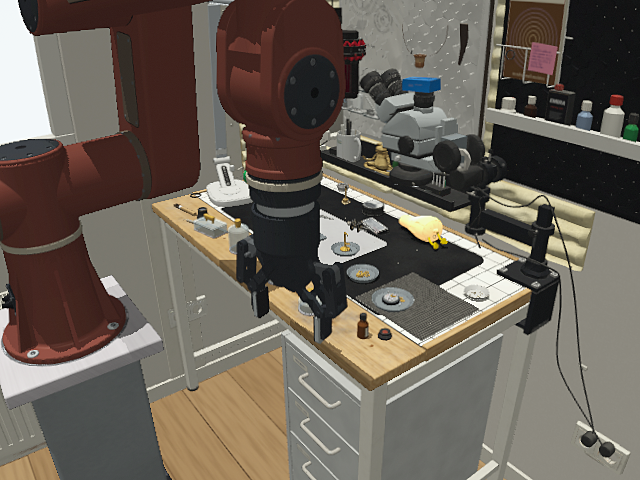

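The top view shows the trays: case (291,240), balance (343,230), wheel (391,249) and movement (440,260). On the front board are the oblong (209,309), a narrow cover (269,306), the broad one (344,308) and a narrow cover (404,318). Pink things are at (210,205), and there are other round things at (289,146) and (471,198). The scene view has the arm in front of the covers.

```bash
cat > h.py <<'E'
import cv2,numpy as np,pickle
from scipy.spatial.transform import Rotation as R
def ray(f,uv,z,T=None):
    """pixels -> world points on plane z; T = camera->world"""
    if T is None: T=np.linalg.inv(f["view"])
    p=cv2.undistortPoints(np.array(uv,float).reshape(-1,1,2),f["K"],np.array(f["D"])).reshape(-1,2)
    d=np.c_[p,np.ones(len(p))]@T[:3,:3].T; o=T[:3,3]
    return o+d*((z-o[2])/d[:,2])[:,None]
def tool(s):
    T=np.eye(4);T[:3,:3]=R.from_euler("xyz",s["tool_rot"]).as_matrix();T[:3,3]=s["eef_pos"];return T
def wrist(env,name):
    s=env.observe();f=env.grab_frame("wrist");f["T"]=tool(s)@f["mount"]
    pickle.dump(f,open(name+".pkl","wb"));cv2.imwrite(f"pics/{name}.png",f["img"][:,:,::-1]);return s,f
E
python3 - <<'E'
from h import *
f=pickle.load(open("top.pkl","rb"))
P=dict(case=(291,240,.003),bal=(343,230,.003),wheel=(391,249,.003),mov=(440,261,.003),obl=(207,309,.045),n1=(269,306,.05),broad=(344,308,.05),n2=(405,318,.05),loupe=(172,299,.03),bottle=(470,298,.05),pink=(210,185,.08),r1=(289,143,.04),r2=(471,197,.04))
for k,v in P.items():
    p=ray(f,v[:2],v[2])[0]; z=f["z_map"][v[1],v[0]]
    T=np.linalg.inv(f["view"]);q=ray(f,v[:2],0)[0];c=T[:3,3];d=f["view"]@np.r_[q,1];w=c+(q-c)*z/d[2]
    print(k,p.round(3),np.hypot(*p[:2]).round(3),"depthpt",w.round(3))
im=f["img"][:,:,::-1]
a=cv2.resize(im[280:340,150:490],None,fx=2.35,fy=2.35,interpolation=2);b=cv2.resize(im[130:280,190:490],(799,400),interpolation=2)
cv2.imwrite("pics/crop1.png",np.vstack([a[:,:799],b]))
E
```

```text
case [0.634 0.037 0.003] 0.635 depthpt [0.631 0.036 0.014]
bal [ 0.664 -0.094  0.003] 0.67 depthpt [ 0.658 -0.093  0.024]
wheel [ 0.618 -0.217  0.003] 0.655 depthpt [ 0.616 -0.216  0.01 ]
mov [ 0.59  -0.341  0.003] 0.682 depthpt [ 0.588 -0.339  0.013]
obl [0.448 0.229 0.045] 0.503 depthpt [0.447 0.228 0.051]
n1 [0.459 0.08  0.05 ] 0.466 depthpt [0.456 0.076 0.085]
broad [ 0.46  -0.099  0.05 ] 0.47 depthpt [ 0.46  -0.098  0.051]
n2 [ 0.44  -0.244  0.05 ] 0.503 depthpt [ 0.44  -0.244  0.05 ]
loupe [0.47  0.321 0.03 ] 0.569 depthpt [0.471 0.323 0.025]
bottle [ 0.491 -0.402  0.05 ] 0.635 depthpt [ 0.497 -0.413  0.01 ]
pink [0.749 0.238 0.08 ] 0.786 depthpt [0.753 0.241 0.068]
r1 [0.883 0.051 0.04 ] 0.885 depthpt [0.89  0.052 0.025]
r2 [ 0.75  -0.417  0.04 ] 0.858 depthpt [ 0.764 -0.428  0.001]
```

View pics/crop1.png

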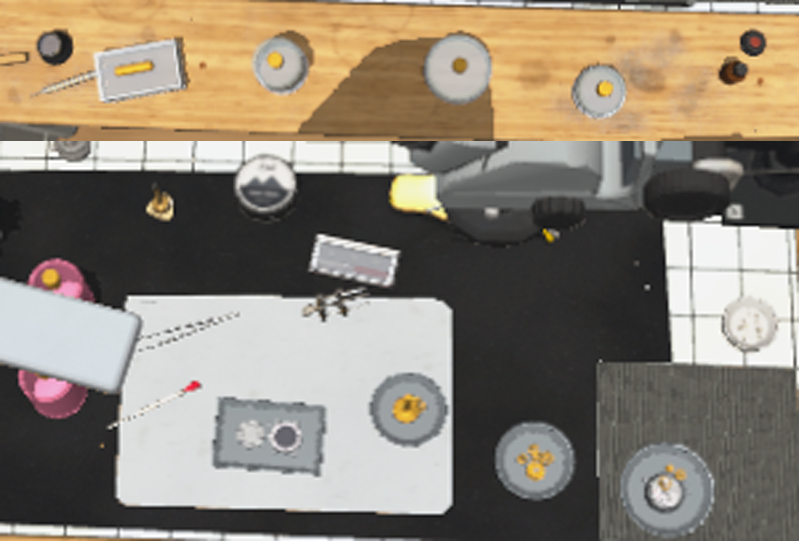

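The choice is clear. The clear covers are the oblong bar (133,68), the tall cover (274,61; its knob top reads 85 mm), the broad (459,66) and the low (605,88; top 50 mm). The look-alikes are the pink domes (50,280)/(55,390), the white tin (266,185) and the dish (750,322). I'll turn the tool to yaw 90° and go above the low cover.

jog_arm(
  deltas=[
    {"xyz": [0, 0, 0], "dr": [0, 0, -10.3], "grip": -1},
    {"xyz": [0, 0, 0], "dr": [0, 0, -10.3], "grip": -1},
    {"xyz": [0, 0, 0], "dr": [0, 0, -10.3], "grip": -1},
    {"xyz": [0, 0, 0], "dr": [0, 0, -10.3], "grip": -1},
    {"xyz": [0, 0, 0], "dr": [0, 0, -10.3], "grip": -1},
    {"xyz": [0, 0, 0], "dr": [0, 0, -10.3], "grip": -1},
    {"xyz": [0, 0, 0], "dr": [0, 0, -10.0], "grip": -1},
    {"xyz": [4.1, 3.2, 0], "dr": [0, 0, 0], "grip": -1},
    {"xyz": [4.1, 3.2, 0], "dr": [0, 0, 0], "grip": -1},
    {"xyz": [4.1, 3.2, 0], "dr": [0, 0, 0], "grip": -1},
    {"xyz": [4.1, 3.2, 0], "dr": [0, 0, 0], "grip": -1},
    {"xyz": [4.1, 3.2, 0], "dr": [0, 0, 0], "grip": -1},
    {"xyz": [4.1, 3.2, 0], "dr": [0, 0, 0], "grip": -1},
    {"xyz": [4.1, 3.2, 0], "dr": [0, 0, 0], "grip": -1},
    {"xyz": [4.1, 3.2, 0], "dr": [0, 0, 0], "grip": -1},
    {"xyz": [0, 0, 0], "dr": [0, 0, 0], "grip": -1},
    {"xyz": [0, 0, 0], "dr": [0, 0, 0], "grip": -1},
  ],
)

```text
t: 2.22
eef_pos: [0.4433, -0.242, 0.231]
tool_rot: [-3.141, -0.0, 1.572]
contact_force: [-0.7, -0.5, 0.4]
gripper_width: 0.0854
grasp_force: 0.0
```

```bash
python3 - <<'E'
from cell import env
from h import *
s,f=wrist(env,"w1");print(s["eef_pos"],s["tool_rot"],s["joint_pos"]);print(f["mount"].round(4),f["K"][0,0])
t=pickle.load(open("top.pkl","rb"));T=np.linalg.inv(t["view"])
# lamp height
for u,v in((235,208),(120,175),(330,120),(440,120),(110,235)):
    z=t["z_map"][v,u];q=ray(t,(u,v),0)[0];d=t["view"]@np.r_[q,1];print((u,v),(T[:3,3]+(q-T[:3,3])*z/d[2]).round(3))
# brass mask in top view
h=cv2.cvtColor(t["img"],cv2.COLOR_RGB2HSV)
for n,u,v,zt in(("obl",207,309,.048),("tall",269,305,.084),("broad",344,308,.054),("low",405,318,.048)):
    c=h[v-9:v+10,u-12:u+13];m=cv2.inRange(c,(12,130,60),(35,255,255));yx=np.argwhere(m)
    p=yx.mean(0)[::-1]+(u-12,v-9);print(n,m.sum()/255,p,ray(t,p,zt-.002)[0].round(4))
E
```

```text
[ 0.4432844  -0.24195408  0.23102202] [-3.14107101e+00 -1.88831851e-05  1.57161682e+00] [-7.58942935e-01 -1.85582883e-01 -1.85745724e-01  1.57102468e+00
 -3.45589515e-04  8.11032957e-01]
[[ 1.000e-03 -9.520e-01 -3.062e-01  7.920e-02]
 [ 1.000e+00  9.000e-04  5.000e-04  3.000e-04]
 [-2.000e-04 -3.062e-01  9.520e-01 -1.436e-01]
 [ 0.000e+00  0.000e+00  0.000e+00  1.000e+00]] 387.5305451266269
(235, 208) [0.534 0.079 0.595]
(120, 175) [0.579 0.249 0.596]
(330, 120) [ 0.761 -0.051  0.417]
(440, 120) [ 0.804 -0.27   0.348]
(110, 235) [0.622 0.49  0.05 ]
obl 56.0 [206.41071429 308.69642857] [0.4481 0.2305 0.046 ]
tall 59.0 [269.23728814 302.86440678] [0.4631 0.0764 0.082 ]
broad 27.0 [344.07407407 306.81481481] [ 0.4626 -0.0986  0.052 ]
low 45.0 [403.53333333 315.66666667] [ 0.4459 -0.2408  0.046 ]
```

View pics/w1.png

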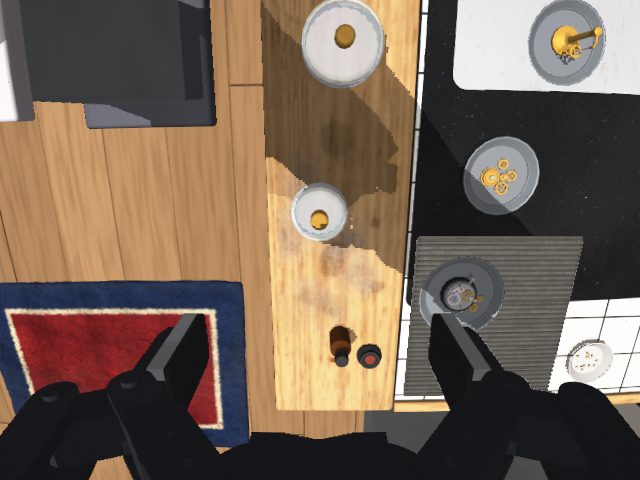

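The wrist view shows the low cover (320,212), broad (343,42), movement tray (461,293), wheel tray (502,176) and balance tray (567,40), with the bottle at (342,345). The lamp bar hangs at z≈0.6, so I'll check the arm's height against it while measuring.

```bash
python3 - <<'E'
from h import *
t=pickle.load(open("top.pkl","rb"));sc=pickle.load(open("scene.pkl","rb"))
def dp(f,u,v):
    T=np.linalg.inv(f["view"]);q=ray(f,(u,v),0)[0];d=f["view"]@np.r_[q,1];return (T[:3,3]+(q-T[:3,3])*f["z_map"][v,u]/d[2]).round(3)
for p in((290,400),(290,440),(290,370),(450,465),(240,400),(340,400)):print("top",p,dp(t,*p))
for p in((312,90),(312,20),(285,145),(285,200),(285,250),(130,100),(130,20),(40,150)):print("scene",p,dp(sc,*p))
for p in((10,145),(10,165),(238,200),(232,222),(150,165),(150,195),(150,180)):print("lamp",p,dp(t,*p))
f=pickle.load(open("w1.pkl","rb"))
h=cv2.cvtColor(f["img"],cv2.COLOR_RGB2HSV)
def big(m,near,r=70):
    n,l,st,c=cv2.connectedComponentsWithStats(m);k=[i for i in range(1,n) if np.hypot(*(c[i]-near))<r];return l==max(k,key=lambda i:st[i,4])
b=cv2.inRange(h,(12,120,60),(35,255,255))
for n,p,zt in(("low",(320,218),.048),("broad",(343,36),.054)):
    c=np.zeros_like(b);c[max(0,p[1]-14):p[1]+15,p[0]-14:p[0]+15]=255
    m=b&c;q=np.argwhere(m).mean(0)[::-1];print(n,q,(m>0).sum(),ray(f,q,zt-.002,f["T"])[0].round(4))
# tray rims: blueish grey
g=cv2.inRange(h,(90,15,70),(125,90,190))
cs,_=cv2.findContours(cv2.morphologyEx(g,cv2.MORPH_OPEN,np.ones((3,3))),cv2.RETR_EXTERNAL,cv2.CHAIN_APPROX_NONE)
for c in cs:
    if cv2.contourArea(c)>1500:
        hull=cv2.convexHull(c);w=ray(f,hull.reshape(-1,2),.009,f["T"])[:,:2].astype(np.float32);print("tray",cv2.minEnclosingCircle(hull)[0],[np.round(x,4) for x in cv2.minEnclosingCircle(w)], np.round(cv2.fitEllipse(w)[:2],4).tolist() if 0 else "")
E
```

```text
top (290, 400) [ 0.286 -0.014  0.696]
top (290, 440) [ 0.243 -0.015  0.697]
top (290, 370) [ 0.318 -0.012  0.696]
top (450, 465) [ 0.215 -0.196  0.667]
top (240, 400) [0.282 0.045 0.673]
top (340, 400) [ 0.285 -0.07   0.653]
scene (312, 90) [ 0.189 -0.622  0.538]
scene (312, 20) [ 0.197 -0.614  0.6  ]
scene (285, 145) [ 0.167 -0.607  0.486]
scene (285, 200) [ 0.167 -0.603  0.428]
scene (285, 250) [ 0.166 -0.6    0.37 ]
scene (130, 100) [ 0.211 -0.001  0.432]
scene (130, 20) [ 0.215 -0.05   0.58 ]
scene (40, 150) [ 0.027 -0.044  0.382]
lamp (10, 145) [0.626 0.432 0.596]
lamp (10, 165) [0.616 0.466 0.537]
lamp (238, 200) [0.545 0.075 0.595]
lamp (232, 222) [0.513 0.082 0.595]
lamp (150, 165) [ 0.832  0.426 -0.002]
lamp (150, 195) [0.549 0.201 0.596]
lamp (150, 180) [0.572 0.204 0.597]
low [318.89056604 219.53962264] 265 [ 0.4443 -0.2473  0.046 ]
broad [344.46978022  35.91483516] 364 [ 0.4634 -0.1012  0.052 ]
```

```bash
cat >> h.py <<'E'
def cloud(f):
    """world point for each pixel from the depth map"""
    T=f["T"] if "T" in f else np.linalg.inv(f["view"])
    u,v=np.meshgrid(np.arange(640),np.arange(480))
    p=cv2.undistortPoints(np.dstack([u,v]).reshape(-1,1,2).astype(float),f["K"],np.array(f["D"])).reshape(480,640,2)
    return (np.dstack([p,np.ones((480,640))])*f["z_map"][...,None])@T[:3,:3].T+T[:3,3]
def knob(f,xy,top,r=.016):
    W=cloud(f);h=cv2.cvtColor(f["img"],cv2.COLOR_RGB2HSV)
    m=(np.hypot(W[...,0]-xy[0],W[...,1]-xy[1])<r)&(abs(W[...,2]-top)<.006)&(h[...,1]>110)
    w=W[m];return cv2.minAreaRect(w[:,:2].astype(np.float32)*1000),w.mean(0).round(4),m.sum(),np.argwhere(m).mean(0)[::-1]
def tray(f,px,tol=30):
    """outline of the region of tray colour round px, as world hull on rim top"""
    lab=cv2.cvtColor(f["img"],cv2.COLOR_RGB2LAB)
E
python3 - <<'E'
from h import *
f=pickle.load(open("w1.pkl","rb"));h=cv2.cvtColor(f["img"],cv2.COLOR_RGB2HSV);W=cloud(f)
print("low",knob(f,(.4445,-.244),.048));print("broad",knob(f,(.463,-.1),.054))
for p in((343,110),(500,330),(440,200)):print(p,W[p[1],p[0]].round(4))
for n,(u,v) in dict(wheel=(502,176),mov=(461,293),bal=(567,40)).items():
    print(n,[(h[v+a,u+b].tolist(),W[v+a,u+b].round(3).tolist()) for a,b in((-32,0),(32,0),(0,-31),(0,31),(0,-33))])
for n in("top",):
    t=pickle.load(open(n+".pkl","rb"))
    for k,xy,z in(("low",(.4445,-.244),.048),("broad",(.463,-.1),.054),("tall",(.463,.0764),.084)):print(n,k,knob(t,xy,z)[0::2])
E
```

```text
low (((444.4007263183594, -247.94149780273438), (13.941230773925781, 15.134537696838379), 0.027833232656121254), array([ 0.4444, -0.2472,  0.0482]), np.int64(248), array([318.93145161, 220.07258065]))
broad (((463.68646240234375, -100.65631103515625), (14.825889587402344, 14.110450744628906), 75.07219696044922), array([ 0.4634, -0.1012,  0.0542]), np.int64(343), array([344.64139942,  35.24781341]))
(343, 110) [ 0.4665 -0.1547 -0.0008]
(500, 330) [ 0.6446 -0.3824  0.0056]
(440, 200) [ 0.5632 -0.2382  0.0028]
wheel [([110, 17, 132], [0.616, -0.183, 0.008]), ([105, 12, 82], [0.623, -0.244, 0.01]), ([108, 13, 97], [0.589, -0.214, 0.008]), ([102, 17, 150], [0.649, -0.212, 0.012]), ([114, 16, 80], [0.588, -0.214, 0.007])]
mov [([108, 17, 77], [0.589, -0.3, 0.009]), ([115, 15, 102], [0.493, -0.23, 0.258]), ([96, 14, 94], [0.561, -0.336, 0.008]), ([96, 14, 93], [0.627, -0.336, 0.008]), ([99, 14, 129], [0.559, -0.336, 0.007])]
bal [([108, 18, 139], [0.662, -0.063, 0.009]), ([105, 12, 165], [0.671, -0.117, 0.007]), ([105, 15, 166], [0.637, -0.091, 0.007]), ([102, 18, 144], [0.694, -0.088, 0.011]), ([111, 16, 155], [0.635, -0.091, 0.008])]
top low (((441.53143310546875, -249.13206481933594), (12.200112342834473, 14.335777282714844), 5.597261905670166), np.int64(32))
top broad (((461.1204833984375, -100.98743438720703), (11.732685089111328, 11.58306884765625), 49.03733825683594), np.int64(26))
top tall (((457.2528381347656, 81.75572967529297), (13.630380630493164, 11.429586410522461), 46.73671340942383), np.int64(31))
```

Low knob is at (0.4444,-0.2475), top 48 mm, 14–15 mm across, so it matches. Descending to grip it.

jog_arm(
  deltas=[
    {"xyz": [-0.55, 0.1, 4.5], "dr": [0, 0, 0], "grip": -1},
    {"xyz": [0, 0, 4.5], "dr": [0, 0, 0], "grip": -0.6},
    {"xyz": [0, 0, 4.5], "dr": [0, 0, 0], "grip": -0.4},
    {"xyz": [0, 0, 4.0], "dr": [0, 0, 0], "grip": -0.2},
    {"xyz": [0, 0, 1.5], "dr": [0, 0, 0], "grip": -0.2},
    {"xyz": [0, 0, 0.7], "dr": [0, 0, 0], "grip": -0.2},
    {"xyz": [0, 0, 0.1], "dr": [0, 0, 0], "grip": -0.2},
    {"xyz": [0, 0, 0], "dr": [0, 0, 0], "grip": 1},
    {"xyz": [0, 0, 0], "dr": [0, 0, 0], "grip": 1},
    {"xyz": [0, 0, 0], "dr": [0, 0, 0], "grip": 1},
    {"xyz": [0, 0, 0], "dr": [0, 0, 0], "grip": 1},
    {"xyz": [0, 0, 0], "dr": [0, 0, 0], "grip": 1},
  ],
  grip_force=35,
)

```text
t: 3.78
eef_pos: [0.445, -0.2479, 0.0343]
tool_rot: [3.14, 0.001, 1.571]
contact_force: [-0.4, 0.2, 5.6]
gripper_width: 0.0141
grasp_force: 34.3
```

```bash
python3 - <<'E'
from h import *
f=pickle.load(open("w1.pkl","rb"));h=cv2.cvtColor(f["img"],cv2.COLOR_RGB2HSV);W=cloud(f)
g=cv2.inRange(h,(85,6,50),(125,45,200))&(((W[...,2]>.0045)&(W[...,2]<.0125)).astype(np.uint8)*255)
for n,x,y,r in(("wheel",.618,-.213,.0375),("mov",.594,-.336,.0455),("bal",.666,-.09,.0375)):
    c=np.array([x,y])
    for _ in range(8):
        d=np.hypot(W[...,0]-c[0],W[...,1]-c[1]);m=(g>0)&(d<r+.004)&(d>r-.008)
        P=W[m][:,:2];A=np.c_[2*P,np.ones(len(P))];s=np.linalg.lstsq(A,(P**2).sum(1),rcond=None)[0];c=s[:2]
    print(n,c.round(4),"r",np.sqrt(s[2]+c@c).round(4),m.sum(),"angles",np.histogram(np.arctan2(*(P-c).T[::-1]),8,(-np.pi,np.pi))[0])
E
```

```text
wheel [ 0.6167 -0.2127] r 0.0322 1093 angles [ 84 130 160 175 182 148 124  90]
mov [ 0.5928 -0.3382] r 0.0401 816 angles [109   4 107 166 153 110  85  82]
bal [ 0.6636 -0.0923] r 0.0322 1161 angles [ 89 121 151 189 130 203 158 120]
```

jog_arm(
  deltas=[
    {"xyz": [0, 0, -0.3], "dr": [0, 0, 0], "grip": 1},
    {"xyz": [0, 0, -1.2], "dr": [0, 0, 0], "grip": 1},
    {"xyz": [0, 0, -3.0], "dr": [0, 0, 0], "grip": 1},
    {"xyz": [0.4, 1.8, -1.0], "dr": [0, 0, 0], "grip": 1},
    {"xyz": [0.7, 3.5, 0], "dr": [0, 0, 0], "grip": 1},
    {"xyz": [0.8, 4.0, 0], "dr": [0, 0, 0], "grip": 1},
    {"xyz": [0.8, 4.0, 0], "dr": [0, 0, 0], "grip": 1},
    {"xyz": [0.6, 3.0, 0], "dr": [0, 0, 0], "grip": 1},
    {"xyz": [0.2, 0.9, 0], "dr": [0, 0, 0], "grip": 1},
    {"xyz": [0, 0, 0], "dr": [0, 0, 0], "grip": 1},
    {"xyz": [0, 0, 0], "dr": [0, 0, 0], "grip": 1},
  ],
)

```text
t: 5.15
eef_pos: [0.6156, -0.2127, 0.0885]
tool_rot: [-3.141, 0.0, 1.57]
contact_force: [-0.2, 0.0, -1.1]
gripper_width: 0.0141
grasp_force: 34.3
```

```bash
cat >> h.py <<'E'
def fit(f,x,y,r):
    """circle fit to the tray's rim points from the depth map"""
    W=cloud(f);h=cv2.cvtColor(f["img"],cv2.COLOR_RGB2HSV)
    g=(cv2.inRange(h,(85,6,40),(125,50,210))>0)&(W[...,2]>.0045)&(W[...,2]<.0125);c=np.array([x,y])
    for _ in range(8):
        d=np.hypot(W[...,0]-c[0],W[...,1]-c[1]);m=g&(d<r+.004)&(d>r-.008)
        P=W[m][:,:2];s=np.linalg.lstsq(np.c_[2*P,np.ones(len(P))],(P**2).sum(1),rcond=None)[0];c=s[:2]
    return c.round(4),np.sqrt(s[2]+c@c).round(4),np.histogram(np.arctan2(*(P-c).T[::-1]),8,(-np.pi,np.pi))[0]
E
python3 - <<'E'
from cell import env
from h import *
s,f=wrist(env,"w2");print(s["eef_pos"],s["gripper_width"],fit(f,.6167,-.2127,.0375),fit(f,.6636,-.0923,.0375))
E
```

```text
[ 0.61559978 -0.21273262  0.08847824] 0.014090347657429898 (array([ 0.6168, -0.2127]), np.float64(0.0322), array([ 75,   0,   0, 115, 331, 297, 288, 330])) (array([ 0.6632, -0.093 ]), np.float64(0.0321), array([405, 369, 415, 520, 575,   1,   0, 417]))
```

View pics/w2.png

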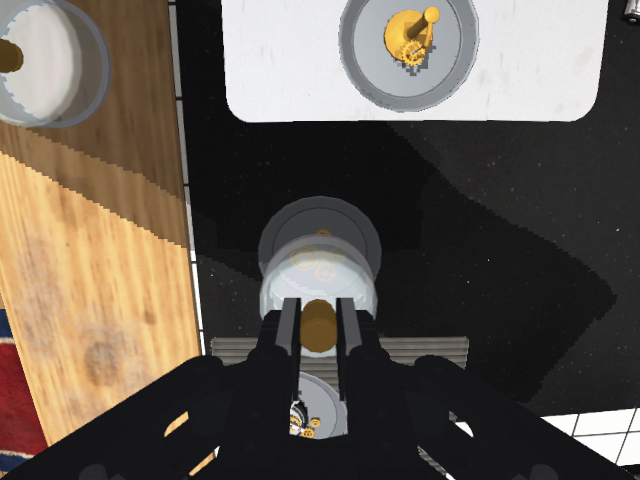

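The low cover hangs level above the wheel tray (320,240), and the circle fit repeats at (0.6168,-0.2127). I'll lower it and release.

jog_arm(
  deltas=[
    {"xyz": [0, 0.12, 2.0], "dr": [0, 0, 0], "grip": 1},
    {"xyz": [0, 0, 1.5], "dr": [0, 0, 0], "grip": 1},
    {"xyz": [0, 0, 0.7], "dr": [0, 0, 0], "grip": 1},
    {"xyz": [0, 0, 0.4], "dr": [0, 0, 0], "grip": 1},
    {"xyz": [0, 0, 0.3], "dr": [0, 0, 0], "grip": 1},
    {"xyz": [0, 0, 0.15], "dr": [0, 0, 0], "grip": 1},
    {"xyz": [0, 0, 0.05], "dr": [0, 0, 0], "grip": 1},
    {"xyz": [0, 0, 0], "dr": [0, 0, 0], "grip": 1},
  ],
)

```text
t: 6.2
eef_pos: [0.6179, -0.2126, 0.0409]
tool_rot: [3.141, 0.001, 1.571]
contact_force: [-12.3, 4.1, 23.4]
gripper_width: 0.0141
grasp_force: 36.7
```

jog_arm(
  deltas=[
    {"xyz": [0.05, -0.15, -0.2], "dr": [0, 0, 0], "grip": 1},
    {"xyz": [0.05, -0.1, 0.1], "dr": [0, 0, 0], "grip": 1},
    {"xyz": [0, 0, 0.1], "dr": [0, 0, 0], "grip": 1},
    {"xyz": [0, 0, 0], "dr": [0, 0, 0], "grip": 1},
  ],
)

```text
t: 6.7
eef_pos: [0.6169, -0.2124, 0.0409]
tool_rot: [3.138, 0.003, 1.571]
contact_force: [-4.4, 2.2, 19.1]
gripper_width: 0.0137
grasp_force: 36.2
```

```bash
python3 - <<'E'
from cell import env
from h import *
g=pickle.load(open("w2.pkl","rb"))
s,f=wrist(env,"w3")
for q in(g,f):
    W=cloud(q);h=cv2.cvtColor(q["img"],cv2.COLOR_RGB2HSV);m=cv2.inRange(h,(12,110,40),(35,255,255))>0;m[:280]=0;m[:,:290]=0;m[:,350:]=0;m[380:]=0
    z=W[m][:,2];print(m.sum(),np.percentile(z,[5,50,80,90,95,99]).round(4),W[m&(W[...,2]>np.percentile(z,80)-.002)].mean(0).round(4))
print(s["eef_pos"])
E
```

```text
1662 [0.0891 0.1021 0.103  0.1033 0.1036 0.1041] [ 0.6161 -0.2116  0.1034]
1663 [0.0413 0.0546 0.0555 0.0558 0.056  0.0565] [ 0.6173 -0.2114  0.0554]
[ 0.61691325 -0.21236093  0.04086512]
```

View pics/w3.png

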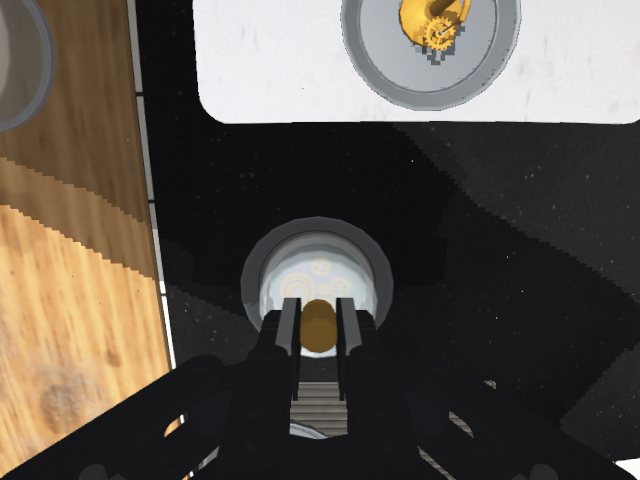

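The image shows the cover in the tray but resting high, with the knob top at 55 mm instead of 51. I'll look closer at which side it hangs on.

```bash
python3 - <<'E'
from h import *
f=pickle.load(open("w3.pkl","rb"))
cv2.imwrite("pics/c3.png",cv2.resize(f["img"][205:375,225:405,::-1],None,fx=3.5,fy=3.5,interpolation=2))
W=cloud(f)
for n,c in(("w1",(.6167,-.2127)),("w3",(.6167,-.2127))):
    q=pickle.load(open(n+".pkl","rb"));W=cloud(q);a=np.arctan2(W[...,1]-c[1],W[...,0]-c[0]);d=np.hypot(W[...,0]-c[0],W[...,1]-c[1])
    lo=(W[...,2]<.0125)
    for k in range(-4,4):
        m=(abs(np.angle(np.exp(1j*(a-k*np.pi/4))))<.15)&lo
        pr=[np.median(W[...,2][m&(abs(d-r)<.0015)])*1000 if (m&(abs(d-r)<.0015)).any() else np.nan for r in np.arange(.027,.042,.003)]
        print(n,k*45,np.round(pr,1))
E
```

```text
w1 -180 [8.  8.3 3.4 2.9 3.1 3. ]
w1 -135 [ 8.1  8.4 11.1  3.2  2.9  2.8]
w1 -90 [ 7.9  8.2 11.  12.1  2.7  2.8]
w1 -45 [ 7.6  8.9 10.6 12.3  nan  3.2]
w1 0 [ 7.9  8.9 10.9 12.3  nan  3.6]
w1 45 [ 7.6  8.3 11.1 11.9  3.4  2.9]
w1 90 [ 7.6  8.2 10.8  3.3  3.   2.8]
w1 135 [ 7.4  8.8 10.   3.1  3.   3. ]
w3 -180 [ 7.7  8.6 11.  12.3  2.8  2.8]
w3 -135 [nan nan nan nan nan 2.8]
w3 -90 [nan nan nan nan nan nan]
w3 -45 [nan nan nan nan nan 2.8]
w3 0 [ 7.8  8.8 11.2 12.2  2.8  2.7]
w3 45 [ 9.4  8.3 10.9  2.9  2.7  2.7]
w3 90 [ 9.   8.2 11.   2.7  2.8  2.7]
w3 135 [ 8.1  8.3 11.1  2.9  2.7  2.8]
```

View pics/c3.png

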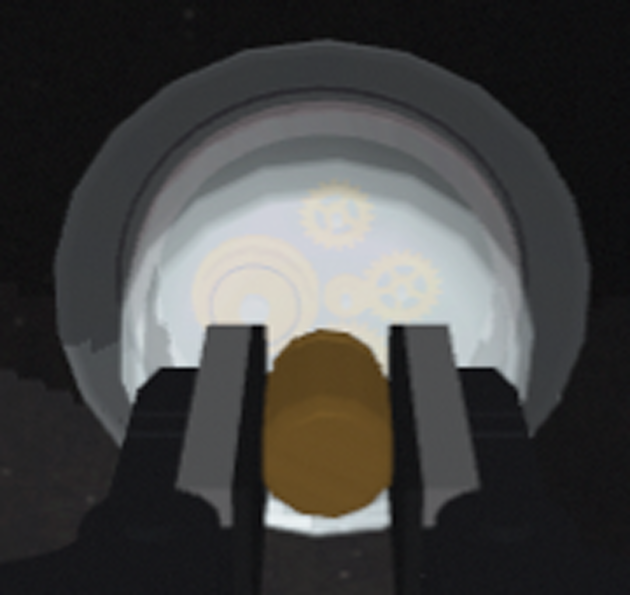

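The black mat itself lies at about 3 mm, so the tray floor is at about 6–7 mm and the cover (lower edge ≈7) is seated. The crop shows it flush inside the floor circle. Releasing.

jog_arm(
  deltas=[
    {"xyz": [0, 0, -0.25], "dr": [0, 0, 0], "grip": 1},
    {"xyz": [0, 0, 0], "dr": [0, 0, 0], "grip": 0.3},
    {"xyz": [0, 0, 0], "dr": [0, 0, 0], "grip": -0.2},
    {"xyz": [0, 0, 0], "dr": [0, 0, 0], "grip": -0.2},
    {"xyz": [0, 0, 0], "dr": [0, 0, 0], "grip": -0.2},
    {"xyz": [0, 0, -2.5], "dr": [0, 0, 0], "grip": -0.2},
    {"xyz": [0, -1, -4.5], "dr": [0, 0, 0], "grip": -0.2},
    {"xyz": [2.0, -4.0, -3.5], "dr": [0, 0, 0], "grip": -0.2},
    {"xyz": [3.0, -5, 0], "dr": [0, 0, 0], "grip": -0.2},
    {"xyz": [3.0, -5, 0], "dr": [0, 0, 0], "grip": -0.2},
    {"xyz": [2.5, -0.5, 0], "dr": [0, 0, 0], "grip": -0.2},
    {"xyz": [0, 0, 0], "dr": [0, 0, 0], "grip": -0.2},
    {"xyz": [0, 0, 0], "dr": [0, 0, 0], "grip": -0.2},
  ],
)

```text
t: 8.38
eef_pos: [0.4606, -0.107, 0.145]
tool_rot: [3.141, 0.001, 1.571]
contact_force: [0.1, 0.6, 0.6]
gripper_width: 0.0514
grasp_force: 0.0
```

```bash
python3 - <<'E'
from cell import env
from h import *
s,f=wrist(env,"w4");W=cloud(f);print(s["eef_pos"],s["tool_rot"])
print("broad",knob(f,(.463,-.1),.054));print("low",knob(f,(.617,-.212),.054));print("tall",knob(f,(.462,.078),.084))
print(fit(f,.5928,-.3382,.0455),fit(f,.6636,-.0923,.0375),fit(f,.6167,-.2127,.0375))
E
```

```text
[ 0.4606412  -0.10702523  0.14502348] [3.14094346e+00 6.58444946e-04 1.57111147e+00]
broad (((463.8190002441406, -99.83290100097656), (14.560272216796875, 14.920927047729492), 9.966087341308594), array([ 0.4637, -0.099 ,  0.0541]), np.int64(468), array([322.25641026, 236.07692308]))
low (((619.2756958007812, -206.48886108398438), (3.3719868659973145, 12.010076522827148), 53.91847610473633), array([ 0.618 , -0.2057,  0.053 ]), np.int64(69), array([528.71014493, 373.2173913 ]))
tall (((0.0, 0.0), (0.0, 0.0), 0.0), array([nan, nan, nan]), np.int64(0), array([nan, nan]))
(array([ 0.5935, -0.3116]), np.float64(0.0052), array([19, 17,  7, 12, 17,  6, 15, 15])) (array([ 0.6635, -0.0926]), np.float64(0.0321), array([118, 183, 257, 183, 274, 214, 149,  99])) (array([ 0.6173, -0.2123]), np.float64(0.032), array([108,   8,   0,   1, 119, 102,  77,  95]))h.py:23: RuntimeWarning: Mean of empty slice.
  w=W[m];return cv2.minAreaRect(w[:,:2].astype(np.float32)*1000),w.mean(0).round(4),m.sum(),np.argwhere(m).mean(0)[::-1]
  ret = um.true_divide(
```

View pics/w4.png

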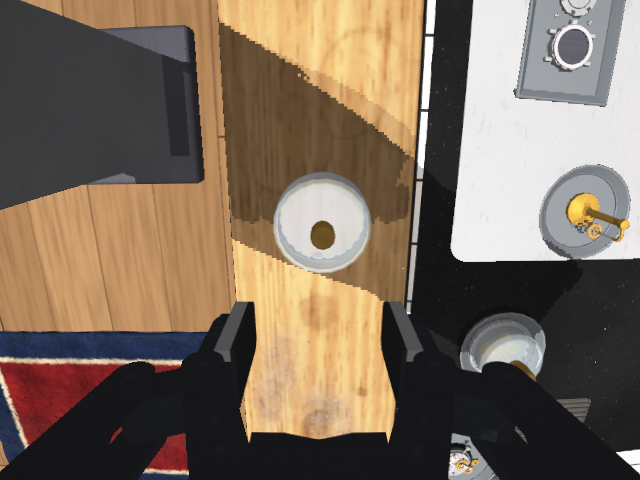

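The low cover stands in its tray at (503,350), and the broad cover's knob is at (322,236). Next I'll grip the broad one.

jog_arm(
  deltas=[
    {"xyz": [0.7, 0.3, 2.0], "dr": [0, 0, 0], "grip": -0.2},
    {"xyz": [0, 0, 4.0], "dr": [0, 0, 0], "grip": -0.2},
    {"xyz": [0, 0, 3.0], "dr": [0, 0, 0], "grip": -0.2},
    {"xyz": [0, 0, 1.2], "dr": [0, 0, 0], "grip": -0.2},
    {"xyz": [0, 0, 0.4], "dr": [0, 0, 0], "grip": -0.2},
    {"xyz": [0, 0, 0], "dr": [0, 0, 0], "grip": 1},
    {"xyz": [0, 0, 0], "dr": [0, 0, 0], "grip": 1},
    {"xyz": [0, 0, 0], "dr": [0, 0, 0], "grip": 1},
    {"xyz": [0, 0, 0], "dr": [0, 0, 0], "grip": 1},
    {"xyz": [0, 0, 0], "dr": [0, 0, 0], "grip": 1},
  ],
)

```text
t: 9.68
eef_pos: [0.4639, -0.0999, 0.04]
tool_rot: [3.14, 0.001, 1.571]
contact_force: [-0.0, 0.1, 6.2]
gripper_width: 0.0141
grasp_force: 34.4
```

jog_arm(
  deltas=[
    {"xyz": [0, 0, -0.3], "dr": [0, 0, 0], "grip": 1},
    {"xyz": [0, 0, -1.5], "dr": [0, 0, 0], "grip": 1},
    {"xyz": [0, 0, -3.0], "dr": [0, 0, 0], "grip": 1},
    {"xyz": [0, 0, -1.7], "dr": [0, 0, 0], "grip": 1},
    {"xyz": [-2, 1.1, 0], "dr": [0, 0, 0], "grip": 1},
    {"xyz": [-4, 2.2, 0], "dr": [0, 0, 0], "grip": 1},
    {"xyz": [-4, 2.2, 0], "dr": [0, 0, 0], "grip": 1},
    {"xyz": [-4, 2.2, 0], "dr": [0, 0, 0], "grip": 1},
    {"xyz": [-4, 2.2, 0], "dr": [0, 0, 0], "grip": 1},
    {"xyz": [-4, 2.2, 0], "dr": [0, 0, 0], "grip": 1},
    {"xyz": [-1.8, 0.8, 0], "dr": [0, 0, 0], "grip": 1},
    {"xyz": [0, 0, 0], "dr": [0, 0, 0], "grip": 1},
    {"xyz": [0, 0, 0], "dr": [0, 0, 0], "grip": 1},
  ],
)

```text
t: 11.3
eef_pos: [0.5919, -0.3366, 0.1038]
tool_rot: [-3.141, -0.001, 1.571]
contact_force: [0.9, -0.2, -0.2]
gripper_width: 0.0143
grasp_force: 34.4
```

```bash
cat >> h.py <<'E'
def held(f):
    W=cloud(f);h=cv2.cvtColor(f["img"],cv2.COLOR_RGB2HSV);m=cv2.inRange(h,(12,110,40),(35,255,255))>0;m[:280]=0;m[:,:290]=0;m[:,350:]=0;m[380:]=0
    z=W[m][:,2];return W[m&(W[...,2]>np.percentile(z,80)-.002)].mean(0).round(4)
E
python3 - <<'E'
from cell import env
from h import *
s,f=wrist(env,"w5");print(s["eef_pos"],s["tool_rot"],held(f),fit(f,.5928,-.3382,.0455))
W=cloud(f);c=(.617,-.2127);d=np.hypot(W[...,0]-c[0],W[...,1]-c[1]);print("low knob",W[(d<.012)&(W[...,2]>.048)].mean(0))
E
```

```text
[ 0.59188634 -0.33660648  0.10378607] [-3.14111573e+00 -5.14665755e-04  1.57123403e+00] [ 0.5923 -0.3355  0.1185] (array([ 0.5925, -0.3375]), np.float64(0.0401), array([ 19,   0,   0,  16, 351, 348, 330, 356]))
low knob [ 0.61562732 -0.21304325  0.05480648]
```

View pics/w5.png

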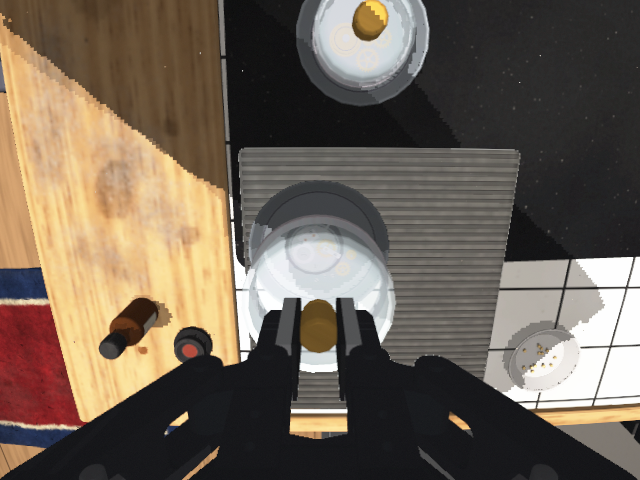

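The broad cover hangs over the movement tray (320,235). The low cover sits well in its tray at (363,45). Lowering.

jog_arm(
  deltas=[
    {"xyz": [-0.12, 0.07, 2.0], "dr": [0, 0, 0], "grip": 1},
    {"xyz": [0, 0, 2.0], "dr": [0, 0, 0], "grip": 1},
    {"xyz": [0, 0, 0.8], "dr": [0, 0, 0], "grip": 1},
    {"xyz": [0, 0, 0.4], "dr": [0, 0, 0], "grip": 1},
    {"xyz": [0, 0, 0.3], "dr": [0, 0, 0], "grip": 1},
    {"xyz": [0, 0, 0.2], "dr": [0, 0, 0], "grip": 1},
    {"xyz": [0, 0, 0], "dr": [0, 0, 0], "grip": 1},
  ],
)

```text
t: 12.22
eef_pos: [0.593, -0.3388, 0.047]
tool_rot: [3.141, 0.0, 1.571]
contact_force: [-0.7, -0.2, -1.0]
gripper_width: 0.0139
grasp_force: 34.4
```

jog_arm(
  deltas=[
    {"xyz": [0.08, -0.03, 0.1], "dr": [0, 0, 0], "grip": 1},
    {"xyz": [0, 0, 0.1], "dr": [0, 0, 0], "grip": 1},
    {"xyz": [0, 0, 0], "dr": [0, 0, 0], "grip": 1},
  ],
)

```text
t: 12.6
eef_pos: [0.593, -0.3386, 0.0467]
tool_rot: [3.14, 0.002, 1.571]
contact_force: [-3.4, 0.5, 9.1]
gripper_width: 0.0141
grasp_force: 35.4
```

```bash
python3 - <<'E'
from cell import env
from h import *
s,f=wrist(env,"w6");print(s["eef_pos"],s["contact_force"],held(f),fit(f,.5926,-.3378,.0455))
q=pickle.load(open("w1.pkl","rb"));W=cloud(q);d=np.hypot(W[...,0]-.5926,W[...,1]+.3378)
for a,b in((.027,.036),(.05,.056)):
    m=(d>a)&(d<b)&(W[...,2]<.02);print(np.median(W[m][:,2]))
E
```

```text
[ 0.59302321 -0.3385688   0.04673806] [-3.42649146  0.52772666  9.08864175] [ 0.5935 -0.3373  0.0621] (array([ 0.5924, -0.3383]), np.float64(0.0403), array([215,   0,   0, 106, 584, 616, 597, 610]))
0.007795157293186333
0.004632402051166884
```

jog_arm(
  deltas=[
    {"xyz": [0, 0, -0.1], "dr": [0, 0, 0], "grip": 1},
    {"xyz": [0, 0, 0], "dr": [0, 0, 0], "grip": 0.3},
    {"xyz": [0, 0, 0], "dr": [0, 0, 0], "grip": -0.2},
    {"xyz": [0, 0, 0], "dr": [0, 0, 0], "grip": -0.2},
    {"xyz": [0, 0, 0], "dr": [0, 0, 0], "grip": -0.2},
    {"xyz": [0, 0, -2.5], "dr": [0, 0, 0], "grip": -0.2},
    {"xyz": [0, 0, -4.5], "dr": [0, 0, 0], "grip": -0.2},
    {"xyz": [2.0, -1.0, -3.0], "dr": [0, 0, 0], "grip": -0.2},
    {"xyz": [5, -2, 0], "dr": [0, 0, 0], "grip": -0.2},
    {"xyz": [5.5, -2.2, 0], "dr": [0, 0, 0], "grip": -0.2},
    {"xyz": [5.5, -2.2, 0], "dr": [0, 0, 0], "grip": -0.2},
    {"xyz": [5.5, -2.2, 0], "dr": [0, 0, 0], "grip": -0.2},
    {"xyz": [5.5, -2.2, 0], "dr": [0, 0, 0], "grip": -0.2},
    {"xyz": [4, -1, 0], "dr": [0, 0, 0], "grip": -0.2},
    {"xyz": [0, 0, 0], "dr": [0, 0, 0], "grip": -0.2},
    {"xyz": [0, 0, 0], "dr": [0, 0, 0], "grip": -0.2},
  ],
)

```text
t: 14.65
eef_pos: [0.4648, -0.0082, 0.146]
tool_rot: [3.141, 0.001, 1.571]
contact_force: [0.1, -0.5, 0.3]
gripper_width: 0.0515
grasp_force: 0.0
```

```bash
python3 - <<'E'
from cell import env
from h import *
s,f=wrist(env,"w7");W=cloud(f);print(s["eef_pos"],s["tool_rot"])
print("tall",knob(f,(.459,.079),.084,.02))
print("obl",knob(f,(.448,.23),.048,.035))
print("bal",fit(f,.6635,-.0925,.0375))
t=env.grab_frame("top");cv2.imwrite("pics/top7.png",t["img"][:,:,::-1]);sc=env.grab_frame("scene");cv2.imwrite("pics/sc7.png",sc["img"][:,:,::-1]);pickle.dump((t,sc),open("ts7.pkl","wb"))
E
```

```text
[ 0.46479126 -0.00816045  0.14595121] [3.14099506e+00 5.32685768e-04 1.57125917e+00]
tall (((459.7876281738281, 83.356689453125), (14.57797622680664, 14.947412490844727), 0.7672773599624634), array([0.4599, 0.0835, 0.0845]), np.int64(744), array([307.59677419,  93.08467742]))
obl (((0.0, 0.0), (0.0, 0.0), 0.0), array([nan, nan, nan]), np.int64(0), array([nan, nan]))
bal (array([ 0.6637, -0.093 ]), np.float64(0.032), array([106, 161, 143, 152, 192, 136,  97,  83]))h.py:23: RuntimeWarning: Mean of empty slice.
  w=W[m];return cv2.minAreaRect(w[:,:2].astype(np.float32)*1000),w.mean(0).round(4),m.sum(),np.argwhere(m).mean(0)[::-1]
  ret = um.true_divide(
```

View pics/w7.png

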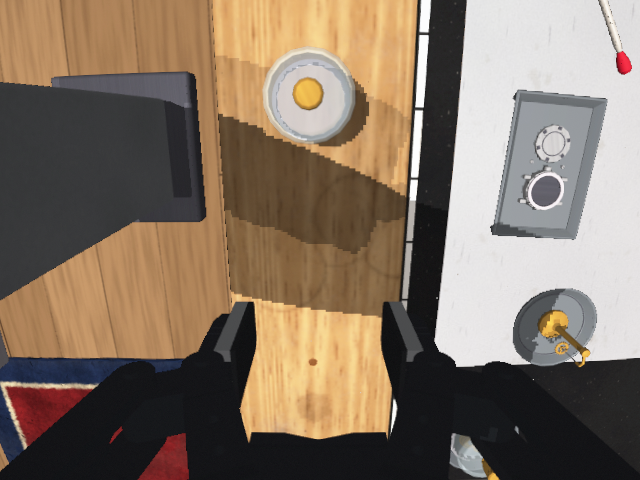

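View pics/sc7.png

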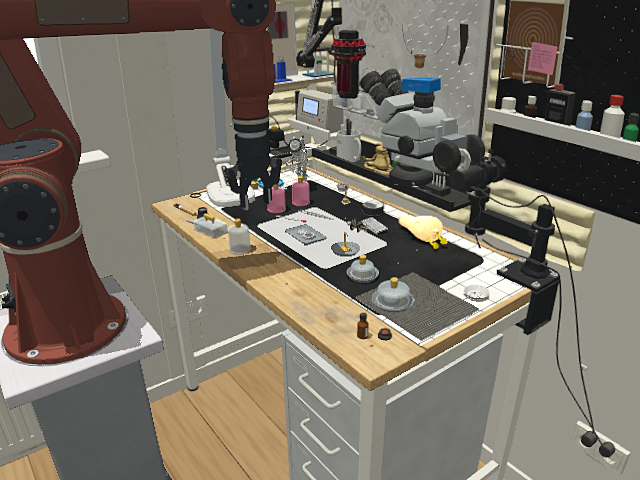

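The tall cover's knob shows at (307,93). In the scene view the broad cover (393,293) and the low one (362,268) stand in their trays. A quick lamp-clearance check comes before moving under it.

```bash
python3 - <<'E'
from h import *
t,sc=pickle.load(open("ts7.pkl","rb"))
for f in(t,sc):
    W=cloud(f);m=(np.hypot(W[...,0]-.465,W[...,1]+.008)<.09)&(W[...,2]>.2);print("wrist zmax",m.sum(),np.percentile(W[m][:,2],[50,99]).round(3) if m.any() else "")
    m=(W[...,0]>.48)&(W[...,0]<.66)&(W[...,1]>.05)&(W[...,1]<.45)&(W[...,2]>.4)&(W[...,2]<.64)
    if m.any():
        P=W[m];print("lamp",m.sum(),P.min(0).round(3),P.max(0).round(3),[(P[abs(P[:,1]-y)<.02][:,[0,2]].min(0).round(3),P[abs(P[:,1]-y)<.02][:,0].max().round(3)) for y in(.1,.2,.3,.4) if (abs(P[:,1]-y)<.02).any()])
f=pickle.load(open("w7.pkl","rb"));W=cloud(f);m=(abs(W[...,0]-.64)<.05)&(abs(W[...,1]-.04)<.06)&(W[...,2]>.0055)&(W[...,2]<.02)
h=cv2.cvtColor(f["img"],cv2.COLOR_RGB2HSV);g=((cv2.inRange(h,(85,6,40),(125,60,200))>0)&m).astype(np.uint8)
n,l,st,c=cv2.connectedComponentsWithStats(cv2.morphologyEx(g,cv2.MORPH_OPEN,np.ones((3,3))));k=1+st[1:,4].argmax();P=W[l==k];print("case",cv2.minAreaRect(P[:,:2].astype(np.float32)*1000),st[k])
E
```

```text
wrist zmax 8057 [0.635 0.642]
lamp 7456 [0.512 0.07  0.584] [0.647 0.45  0.599] [(array([0.512, 0.584]), np.float64(0.566)), (array([0.536, 0.584]), np.float64(0.59)), (array([0.562, 0.584]), np.float64(0.614)), (array([0.586, 0.584]), np.float64(0.64))]
wrist zmax 8700 [0.448 0.6  ]
case ((632.8732299804688, 38.93050003051758), (104.97167205810547, 70.44548034667969), 86.88125610351562) [  491    90   116   149 10170]
```

```bash
python3 - <<'E'
from cell import env
from h import *
t,sc=pickle.load(open("ts7.pkl","rb"));W=cloud(t)
h=cv2.cvtColor(t["img"],cv2.COLOR_RGB2HSV);red=(cv2.inRange(h,(0,90,30),(8,255,255))>0)|(h[...,0]>172)&(h[...,1]>90)
m=red&(W[...,2]>.45)&(W[...,2]<.8)&(W[...,0]>.2)&(W[...,0]<.6)
P=W[m]
for x in np.arange(.3,.58,.02):
    q=P[abs(P[:,0]-x)<.01]
    if len(q):print(x.round(2),"y",q[:,1].min().round(3),q[:,1].max().round(3),"z",q[:,2].max().round(3),np.median(q[:,2]).round(3))
print(env.observe()["joint_pos"])
cv2.imwrite("pics/c7.png",cv2.resize(t["img"][150:480,150:450,::-1],None,fx=1.8,fy=1.8))
E
```

```text
0.3 y -0.021 0.108 z 0.651 0.644
0.32 y -0.025 0.1 z 0.649 0.642
0.34 y -0.027 0.092 z 0.647 0.64
0.36 y -0.033 0.082 z 0.645 0.637
0.38 y -0.038 0.071 z 0.642 0.635
0.4 y -0.047 0.065 z 0.642 0.634
0.42 y -0.054 0.059 z 0.642 0.637
0.44 y -0.06 0.053 z 0.644 0.633
0.46 y -0.066 0.049 z 0.644 0.637
0.48 y -0.07 0.045 z 0.643 0.634
0.5 y -0.07 0.038 z 0.64 0.625
0.52 y -0.008 0.027 z 0.628 0.619
[-3.01222130e-01 -3.17191128e-01 -4.51991139e-01  1.43609265e+00
 -2.01992808e-04  1.27075035e+00]
```

View pics/c7.png

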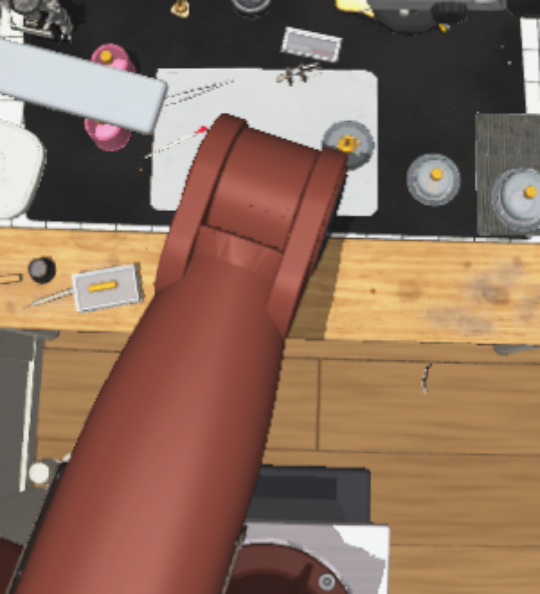

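The fork top is TCP+0.49 m and the lamp's underside is at about 0.58 m, so I must stay low there. I'll fit a small arm model to get the forearm slope at the poses concerned.

```bash
python3 - <<'E'
import numpy as np
from scipy.optimize import least_squares as ls
D=[((.18746,-.5696,.2305),(-1.4707,.1047,.0965)),((.44328,-.24195,.2310),(-.7589,-.1856,-.1857)),((.46479,-.00816,.14595),(-.30122,-.31719,-.45199))]
def fk(p,q):
    L1,L2,z0,d,sg=p[0],p[1],p[2],p[3],1
    r=L1*np.sin(q[1])+L2*np.cos(q[1]-q[2]);z=z0+L1*np.cos(q[1])-L2*np.sin(q[1]-q[2])
    return np.array([r*np.cos(q[0])-d*np.sin(q[0]),r*np.sin(q[0])+d*np.cos(q[0]),z])
f=lambda p:np.concatenate([fk(p,q)-x for x,q in D])
s=ls(f,[.35,.5,-.1,.13]);p=s.x;print(p.round(4),abs(s.fun).max())
for n,x in dict(case=(.633,.039,.05),tall=(.46,.083,.07),obl=(.448,.23,.031),bal=(.6635,-.0925,.14)).items():
    q=ls(lambda q:fk(p,q)-np.array(x),[0,0,0]).x;th=q[1]-q[2];print(n,q.round(3),"slope",th.round(3),"top at .1 behind",round(x[2]+.43+.1*np.tan(th)+.06/np.cos(th),3))
E
```

```text
[ 0.325   0.5508 -0.0885  0.1297] 0.0021072864173627415
case [-0.144  0.304 -0.012] slope 0.317 top at .1 behind 0.576
tall [-0.103 -0.245 -0.534] slope 0.289 top at .1 behind 0.592
obl [ 0.214 -0.076 -0.457] slope 0.381 top at .1 behind 0.566
bal [-0.333  0.351  0.212] slope 0.14 top at .1 behind 0.645
```

Tall is at (0.4598,0.0834). I'll lower the tool beside it and slide in along y with the open fingers either side of the knob, staying under the lamp.

jog_arm(
  deltas=[
    {"xyz": [0, -0.5, 2.5], "dr": [0, 0, 0], "grip": -0.2},
    {"xyz": [0, 0, 3.0], "dr": [0, 0, 0], "grip": -0.2},
    {"xyz": [0, 0, 2.0], "dr": [0, 0, 0], "grip": -0.2},
    {"xyz": [2.5, 0, 0], "dr": [0, 0, 0], "grip": -0.2},
    {"xyz": [2.5, 0, 0], "dr": [0, 0, 0], "grip": -0.2},
    {"xyz": [2.0, 0, 0], "dr": [0, 0, 0], "grip": -0.2},
    {"xyz": [1.5, 0, 0], "dr": [0, 0, 0], "grip": -0.2},
    {"xyz": [0.6, 0, 0], "dr": [0, 0, 0], "grip": -0.2},
    {"xyz": [0, 0, 0], "dr": [0, 0, 0], "grip": -0.2},
  ],
)

```text
t: 15.92
eef_pos: [0.4596, 0.083, 0.0707]
tool_rot: [-3.142, 0.0, 1.571]
contact_force: [-0.5, -0.3, -0.6]
gripper_width: 0.0511
grasp_force: 0.0
```

jog_arm(
  deltas=[
    {"xyz": [0, 0, 0], "dr": [0, 0, 0], "grip": 1},
    {"xyz": [0, 0, 0], "dr": [0, 0, 0], "grip": 1},
    {"xyz": [0, 0, 0], "dr": [0, 0, 0], "grip": 1},
    {"xyz": [0, 0, 0], "dr": [0, 0, 0], "grip": 1},
    {"xyz": [0, 0, -0.3], "dr": [0, 0, 0], "grip": 1},
    {"xyz": [0, 0, -0.8], "dr": [0, 0, 0], "grip": 1},
    {"xyz": [-2, 0, 0], "dr": [0, 0, 0], "grip": 1},
    {"xyz": [-4, 0, 0], "dr": [0, 0, 0], "grip": 1},
    {"xyz": [-4, 0, -1.0], "dr": [0, 0, 0], "grip": 1},
    {"xyz": [-4, 0, -2.5], "dr": [0, 0, 0], "grip": 1},
    {"xyz": [-2.5, 0, -3.0], "dr": [0, 0, 0], "grip": 1},
    {"xyz": [-1.0, 2.0, -0.5], "dr": [0, 0, 0], "grip": 1},
    {"xyz": [0, 4, 0], "dr": [0, 0, 0], "grip": 1},
    {"xyz": [0, 5, 0], "dr": [0, 0, 0], "grip": 1},
    {"xyz": [0, 5, 0], "dr": [0, 0, 0], "grip": 1},
    {"xyz": [0, 3.2, 0], "dr": [0, 0, 0], "grip": 1},
    {"xyz": [0, 1.1, 0], "dr": [0, 0, 0], "grip": 1},
    {"xyz": [0, 0, 0], "dr": [0, 0, 0], "grip": 1},
    {"xyz": [0, 0, 0], "dr": [0, 0, 0], "grip": 1},
  ],
)

```text
t: 18.3
eef_pos: [0.6621, -0.0918, 0.152]
tool_rot: [-3.141, -0.0, 1.571]
contact_force: [-1.4, 0.1, -0.7]
gripper_width: 0.0143
grasp_force: 34.4
```

```bash
python3 - <<'E'
from cell import env
from h import *
s,f=wrist(env,"w8");print(s["eef_pos"],s["tool_rot"],held(f),fit(f,.6636,-.0927,.0375))
W=cloud(f);h=cv2.cvtColor(f["img"],cv2.COLOR_RGB2HSV)
E
```

```text
[ 0.66205651 -0.09175723  0.15197548] [-3.14130207e+00 -6.49675711e-06  1.57095139e+00] [ 0.6625 -0.0889  0.1666] (array([ 0.6634, -0.0926]), np.float64(0.0322), array([ 40,   0,   0,  57, 213, 189, 190, 204]))
```

View pics/w8.png

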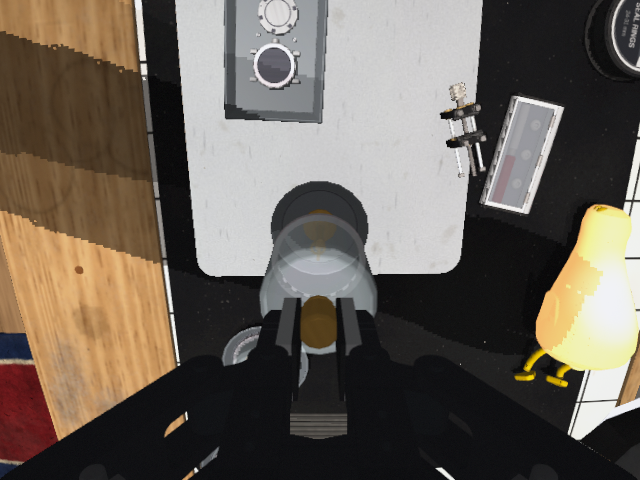

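The tall cover hangs level above the tack (318,225). I'll lower it with a 1–2 mm correction.

jog_arm(
  deltas=[
    {"xyz": [-0.18, 0.12, 0.5], "dr": [0, 0, 0], "grip": 1},
    {"xyz": [0, 0, 1.2], "dr": [0, 0, 0], "grip": 1},
    {"xyz": [0, 0, 1.5], "dr": [0, 0, 0], "grip": 1},
    {"xyz": [0, 0, 1.5], "dr": [0, 0, 0], "grip": 1},
    {"xyz": [0, 0, 1.2], "dr": [0, 0, 0], "grip": 1},
    {"xyz": [0, 0, 0.6], "dr": [0, 0, 0], "grip": 1},
    {"xyz": [0, 0, 0.3], "dr": [0, 0, 0], "grip": 1},
    {"xyz": [0, 0, 0.2], "dr": [0, 0, 0], "grip": 1},
    {"xyz": [0, 0, 0.2], "dr": [0, 0, 0], "grip": 1},
    {"xyz": [0, 0, 0], "dr": [0, 0, 0], "grip": 1},
  ],
)

```text
t: 19.6
eef_pos: [0.6638, -0.0936, 0.0799]
tool_rot: [3.141, 0.0, 1.571]
contact_force: [-0.1, 1.0, -1.4]
gripper_width: 0.0141
grasp_force: 34.4
```

```bash
python3 - <<'E'
from cell import env
from h import *
s,f=wrist(env,"w9");print(s["eef_pos"],s["contact_force"],held(f))
q=pickle.load(open("w7.pkl","rb"));W=cloud(q);d=np.hypot(W[...,0]-.6636,W[...,1]+.0927)
for a,b in((.022,.028),(.04,.044)):
    m=(d>a)&(d<b)&(W[...,2]<.015)&(W[...,1]>-.08);print(np.median(W[m][:,2]))
E
```

```text
[ 0.66380274 -0.09363948  0.07990853] [-0.07186987  0.9639122  -1.40296154] [ 0.6641 -0.0907  0.0946]
0.007691270010702356
0.004466769322010622
```

jog_arm(
  deltas=[
    {"xyz": [0, 0, 0.15], "dr": [0, 0, 0], "grip": 1},
    {"xyz": [0, 0, 0.15], "dr": [0, 0, 0], "grip": 1},
    {"xyz": [0, 0, 0.1], "dr": [0, 0, 0], "grip": 1},
    {"xyz": [0, 0, 0], "dr": [0, 0, 0], "grip": 1},
  ],
)

```text
t: 20.15
eef_pos: [0.6643, -0.0938, 0.0777]
tool_rot: [3.14, 0.001, 1.571]
contact_force: [-3.4, 1.1, 9.7]
gripper_width: 0.0142
grasp_force: 35.5
```

```bash
python3 - <<'E'
from cell import env
from h import *
s,f=wrist(env,"w10");print(s["eef_pos"],s["contact_force"],held(f))
E
```

```text
[ 0.66429036 -0.09383658  0.07768757] [-3.36654959  1.07201488  9.67579829] [ 0.6647 -0.091   0.0924]
```

jog_arm(
  deltas=[
    {"xyz": [0, 0, -0.1], "dr": [0, 0, 0], "grip": 1},
    {"xyz": [0, 0, 0], "dr": [0, 0, 0], "grip": 0.3},
    {"xyz": [0, 0, 0], "dr": [0, 0, 0], "grip": -0.2},
    {"xyz": [0, 0, 0], "dr": [0, 0, 0], "grip": -0.2},
    {"xyz": [0, 0, 0], "dr": [0, 0, 0], "grip": -0.2},
    {"xyz": [0, 0, -2.0], "dr": [0, 0, 0], "grip": -0.2},
    {"xyz": [0, 0, -3.0], "dr": [0, 0, 0], "grip": -0.2},
    {"xyz": [0, -4.0, 0], "dr": [0, 0, 0], "grip": -0.2},
    {"xyz": [0, -5, 0], "dr": [0, 0, 0], "grip": -0.2},
    {"xyz": [0, -5, 0], "dr": [0, 0, 0], "grip": -0.2},
    {"xyz": [0, -5, 0], "dr": [0, 0, 0], "grip": -0.2},
    {"xyz": [3, -4, 0], "dr": [0, 0, 0], "grip": -0.2},
    {"xyz": [5, -0.5, 0], "dr": [0, 0, 0], "grip": -0.2},
    {"xyz": [5, 0, 0], "dr": [0, 0, 0], "grip": -0.2},
    {"xyz": [5, 0, 0], "dr": [0, 0, 0], "grip": -0.2},
    {"xyz": [4, 0, 0], "dr": [0, 0, 0], "grip": -0.2},
    {"xyz": [0, 0, 0], "dr": [0, 0, 0], "grip": -0.2},
    {"xyz": [0, 0, 0], "dr": [0, 0, 0], "grip": -0.2},
  ],
)

```text
t: 22.45
eef_pos: [0.4291, 0.1262, 0.1278]
tool_rot: [3.14, 0.0, 1.572]
contact_force: [0.5, 0.2, 0.8]
gripper_width: 0.051
grasp_force: 0.0
```

```bash
cat >> h.py <<'E'
def case(f):
    W=cloud(f);m=(abs(W[...,0]-.633)<.06)&(abs(W[...,1]-.039)<.07)&(W[...,2]>.0055)&(W[...,2]<.02)
    h=cv2.cvtColor(f["img"],cv2.COLOR_RGB2HSV);g=((cv2.inRange(h,(85,6,40),(125,60,200))>0)&m).astype(np.uint8)
    n,l,st,c=cv2.connectedComponentsWithStats(cv2.morphologyEx(g,cv2.MORPH_OPEN,np.ones((3,3))));k=1+st[1:,4].argmax();return cv2.minAreaRect(W[l==k][:,:2].astype(np.float32)*1000)
E
python3 - <<'E'
from cell import env
from h import *
s,f=wrist(env,"w11");print(s["eef_pos"],s["tool_rot"]);print("obl",knob(f,(.448,.23),.048,.03));print("case",case(f))
W=cloud(f);m=(abs(W[...,0]-.448)<.06)&(abs(W[...,1]-.23)<.07)&(W[...,2]>.024)&(W[...,2]<.034);print("roof",cv2.minAreaRect(W[m][:,:2].astype(np.float32)*1000),m.sum())
E
```

```text
[0.42905636 0.12615037 0.12779219] [3.14036795e+00 3.81022661e-04 1.57151422e+00]
obl (((449.9451904296875, 231.5952911376953), (9.93277645111084, 38.917606353759766), 12.615856170654297), array([0.4496, 0.2317, 0.0483]), np.int64(1355), array([355.8295203 ,  68.12546125]))
case ((632.8131103515625, 39.350223541259766), (104.68226623535156, 69.75540924072266), 86.94300842285156)
roof ((450.4006652832031, 231.81890869140625), (50.34075927734375, 86.2220458984375), 12.687507629394531) 11137
```

View pics/w11.png

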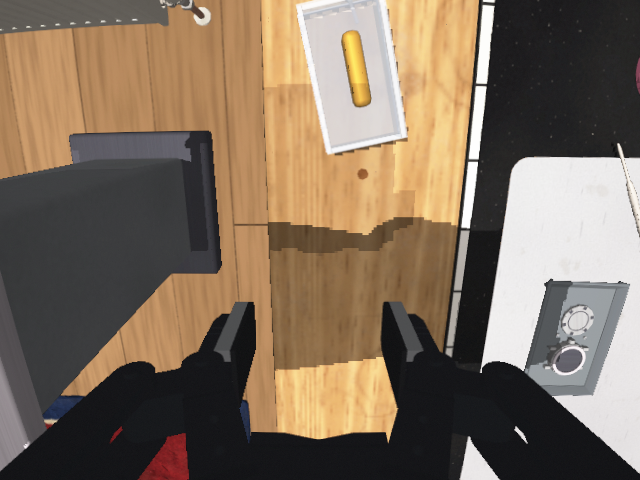

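The oblong handle is at (356,68) and its axis is turned 12.6°. The case tray sits at −3.1°. I'll align, descend and grip.

jog_arm(
  deltas=[
    {"xyz": [4.0, 0.8, 0], "dr": [0, 0, 0], "grip": -0.2},
    {"xyz": [4.0, 0.8, 0], "dr": [0, 0, 0], "grip": -0.2},
    {"xyz": [2.55, 0.48, 2.0], "dr": [0, 0, 0], "grip": -0.2},
    {"xyz": [0, 0, 1.5], "dr": [0, 0, -6.3], "grip": -0.2},
    {"xyz": [0, 0, 1.5], "dr": [0, 0, -6.3], "grip": -0.2},
    {"xyz": [0, 0, 2.0], "dr": [0, 0, 0], "grip": -0.2},
    {"xyz": [0, 0, 1.5], "dr": [0, 0, 0], "grip": -0.2},
    {"xyz": [0, 0, 0.8], "dr": [0, 0, 0], "grip": -0.2},
    {"xyz": [0, 0, 0], "dr": [0, 0, 0], "grip": -0.2},
  ],
)

```text
t: 23.62
eef_pos: [0.4494, 0.2315, 0.0335]
tool_rot: [-3.141, 0.0, 1.79]
contact_force: [0.2, -0.1, -0.6]
gripper_width: 0.0512
grasp_force: 0.0
```

jog_arm(
  deltas=[
    {"xyz": [0, 0, 0], "dr": [0, 0, 0], "grip": 1},
    {"xyz": [0, 0, 0], "dr": [0, 0, 0], "grip": 1},
    {"xyz": [0, 0, 0], "dr": [0, 0, 0], "grip": 1},
    {"xyz": [0, 0, 0], "dr": [0, 0, 0], "grip": 1},
    {"xyz": [0, 0, 0], "dr": [0, 0, 0], "grip": 1},
    {"xyz": [0, 0, -0.4], "dr": [0, 0, 0], "grip": 1},
    {"xyz": [0, 0, -1.4], "dr": [0, 0, 0], "grip": 1},
    {"xyz": [0, 0, 0], "dr": [0, 0, 5.2], "grip": 1},
    {"xyz": [0, 0, 0], "dr": [0, 0, 5.2], "grip": 1},
    {"xyz": [0, 0, 0], "dr": [0, 0, 5.3], "grip": 1},
    {"xyz": [-2.0, 0.11, 0], "dr": [0, 0, 0], "grip": 1},
    {"xyz": [-4.0, 0.22, 0], "dr": [0, 0, 0], "grip": 1},
    {"xyz": [-4.0, 0.22, 0], "dr": [0, 0, 0], "grip": 1},
    {"xyz": [-4.0, 0.22, 0], "dr": [0, 0, 0], "grip": 1},
    {"xyz": [-4.0, 0.22, 0], "dr": [0, 0, 0], "grip": 1},
    {"xyz": [-1.2, 0.06, 0], "dr": [0, 0, 0], "grip": 1},
    {"xyz": [0, 0, 0], "dr": [0, 0, 0], "grip": 1},
  ],
)

```text
t: 25.75
eef_pos: [0.4499, 0.0393, 0.0523]
tool_rot: [3.141, -0.0, 1.515]
contact_force: [0.1, 0.2, -1.1]
gripper_width: 0.009
grasp_force: 36.6
```

jog_arm(
  deltas=[
    {"xyz": [0.12, 2.2, 0], "dr": [0, 0, 0], "grip": 1},
    {"xyz": [0.22, 4.0, 0], "dr": [0, 0, 0], "grip": 1},
    {"xyz": [0.22, 4.0, 0], "dr": [0, 0, 0], "grip": 1},
    {"xyz": [0.12, 2.2, 0], "dr": [0, 0, 0], "grip": 1},
    {"xyz": [0, 0, 0], "dr": [0, 0, 0], "grip": 1},
  ],
)

```text
t: 26.38
eef_pos: [0.5745, 0.0411, 0.0515]
tool_rot: [-3.141, -0.0, 1.518]
contact_force: [-0.4, -0.2, -0.8]
gripper_width: 0.0086
grasp_force: 36.6
```

```bash
python3 - <<'E'
from cell import env
from h import *
s,f=wrist(env,"w12");print(s["eef_pos"],s["contact_force"],held(f),case(f))
t=env.grab_frame("top");W=cloud(t);m=(W[...,1]>.06)&(W[...,1]<.12)&(W[...,0]>.44)&(W[...,0]<.56)&(W[...,2]>.4)
h=cv2.cvtColor(t["img"],cv2.COLOR_RGB2HSV);red=m&(h[...,1]>90)
for x in(.46,.48,.5,.52,.54):
    q=W[red&(abs(W[...,0]-x)<.01)];print(x,len(q),q.max(0).round(3) if len(q) else "")
E
```

```text
[0.57450027 0.04109183 0.05150561] [-0.36979017 -0.24259857 -0.82703439] [0.575  0.0435 0.0668] ((633.4282836914062, 38.734554290771484), (105.23229217529297, 69.04164123535156), 87.16797637939453)
0.46 420 [0.47  0.115 0.578]
0.48 326 [0.49  0.108 0.572]
0.5 326 [0.51  0.102 0.564]
0.52 290 [0.53  0.1   0.556]
0.54 169 [0.55  0.082 0.556]
```

jog_arm(
  deltas=[
    {"xyz": [0, 2.0, 0.1], "dr": [0, 0, 0], "grip": 1},
    {"xyz": [0.06, 2.4, 0], "dr": [0, 0, 0], "grip": 1},
    {"xyz": [0.05, 1.45, 0], "dr": [0, 0, 0], "grip": 1},
    {"xyz": [0, 0, 0], "dr": [0, 0, 0], "grip": 1},
    {"xyz": [0, 0, 0], "dr": [0, 0, 0], "grip": 1},
  ],
)

```text
t: 27.1
eef_pos: [0.6312, 0.038, 0.0508]
tool_rot: [-3.141, 0.0, 1.517]
contact_force: [0.3, -0.3, -0.5]
gripper_width: 0.0089
grasp_force: 36.6
```

```bash
python3 - <<'E'
from cell import env
from h import *
s,f=wrist(env,"w13");print(s["eef_pos"],s["tool_rot"],s["contact_force"],held(f))
W=cloud(f);z=s["eef_pos"][2]-.0335+.028
m=(abs(W[...,0]-.633)<.06)&(abs(W[...,1]-.039)<.07)&(abs(W[...,2]-z)<.004)&(cv2.cvtColor(f["img"],cv2.COLOR_RGB2HSV)[...,2]>120);print(cv2.minAreaRect(W[m][:,:2].astype(np.float32)*1000),m.sum())
cv2.imwrite("pics/c13.png",f["img"][120:420,130:510,::-1].repeat(2,0).repeat(2,1)[:600])
E
```

```text
[0.63120155 0.03800837 0.05076477] [-3.14078259e+00  1.99234595e-05  1.51718937e+00] [ 0.31434422 -0.34200229 -0.47862456] [0.6317 0.0402 0.0657]
((631.440673828125, 38.04298400878906), (86.73336029052734, 49.973663330078125), 86.96772766113281) 11234
```

View pics/c13.png

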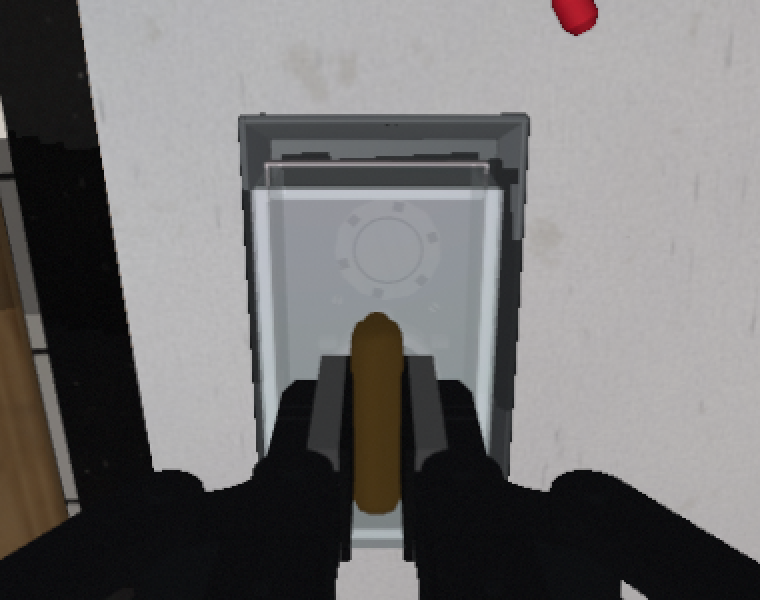

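The box is nested above the tray, 1.7 mm low in x (gap wider on the right) and 1 mm in y. I'll correct and lower it.

jog_arm(
  deltas=[
    {"xyz": [0.12, 0.17, 0], "dr": [0, 0, 0], "grip": 1},
    {"xyz": [0, 0, 0.4], "dr": [0, 0, 0], "grip": 1},
    {"xyz": [0, 0, 0.3], "dr": [0, 0, 0], "grip": 1},
    {"xyz": [0, 0, 0.15], "dr": [0, 0, 0], "grip": 1},
    {"xyz": [0, 0, 0.1], "dr": [0, 0, 0], "grip": 1},
    {"xyz": [0, 0, 0.1], "dr": [0, 0, 0], "grip": 1},
    {"xyz": [0, 0, 0], "dr": [0, 0, 0], "grip": 1},
  ],
)

```text
t: 28.02
eef_pos: [0.6341, 0.0387, 0.0412]
tool_rot: [3.141, 0.0, 1.517]
contact_force: [-3.3, -0.6, 6.3]
gripper_width: 0.009
grasp_force: 37.5
```

```bash
python3 - <<'E'
from cell import env
from h import *
s,f=wrist(env,"w14");print(s["eef_pos"],s["tool_rot"],s["contact_force"],held(f))
E
```

```text
[0.63408824 0.03868078 0.04120149] [3.14132336e+00 2.59662608e-04 1.51692545e+00] [-3.34035916 -0.56473113  6.28864799] [0.6346 0.0407 0.056 ]
```

jog_arm(
  deltas=[
    {"xyz": [0, 0, -0.05], "dr": [0, 0, 0], "grip": 1},
    {"xyz": [0, 0, 0], "dr": [0, 0, 0], "grip": 0.3},
    {"xyz": [0, 0, 0], "dr": [0, 0, 0], "grip": -0.2},
    {"xyz": [0, 0, 0], "dr": [0, 0, 0], "grip": -0.2},
    {"xyz": [0, 0, 0], "dr": [0, 0, 0], "grip": -0.2},
    {"xyz": [0, 0, 0], "dr": [0, 0, 0], "grip": -0.2},
    {"xyz": [-1.5, 0.08, -0.1], "dr": [0, 0, 0], "grip": -0.2},
    {"xyz": [-1.5, 0.08, 0], "dr": [0, 0, 0], "grip": -0.2},
    {"xyz": [-1.4, 0.08, 0], "dr": [0, 0, 0], "grip": -0.2},
    {"xyz": [0, 0, -2.0], "dr": [0, 0, 0], "grip": -0.2},
    {"xyz": [0, -1.0, -4.5], "dr": [0, 0, 0], "grip": -0.2},
    {"xyz": [-2, -4, -4], "dr": [0, 0, 0], "grip": -0.2},
    {"xyz": [-4, -4, -2], "dr": [0, 0, 0], "grip": -0.2},
    {"xyz": [-4, -4, 0], "dr": [0, 0, 0], "grip": -0.2},
    {"xyz": [-4, -3, 0], "dr": [0, 0, 0], "grip": -0.2},
    {"xyz": [-2, 0, 0], "dr": [0, 0, 0], "grip": -0.2},
    {"xyz": [0, 0, 0], "dr": [0, 0, 0], "grip": -0.2},
    {"xyz": [0, 0, 0], "dr": [0, 0, 0], "grip": -0.2},
  ],
)

```text
t: 30.32
eef_pos: [0.4663, -0.1559, 0.1672]
tool_rot: [3.141, -0.0, 1.517]
contact_force: [1.1, 0.2, 0.0]
gripper_width: 0.0511
grasp_force: 0.0
```

```bash
python3 - <<'E'
from cell import env
from h import *
s,f=wrist(env,"w15");print(s["eef_pos"],s["contact_force"])
t=env.grab_frame("top");sc=env.grab_frame("scene")
def k(f,xy,top,r):
    W=cloud(f);m=(np.hypot(W[...,0]-xy[0],W[...,1]-xy[1])<r)&(abs(W[...,2]-top)<.006);w=W[m]
    return (w.mean(0).round(4),np.percentile(w[:,2],[10,90]).round(4),m.sum()) if m.sum()>5 else None
for n,xy,top,r in(("broad",(.5926,-.338),.060,.014),("tall",(.6636,-.0927),.091,.014),("low",(.6168,-.2127),.054,.014),("obl",(.633,.039),.055,.025)):
    print(n,[k(q,xy,top,r) for q in(f,t,sc)])
cv2.imwrite("pics/final.png",np.vstack([f["img"][:300,:,::-1],cv2.resize(sc["img"][170:350,190:510,::-1],(640,300))[:300]]))
E
```

```text
[ 0.46628018 -0.15588411  0.1672175 ] [1.07020506 0.18355789 0.0099404 ]
broad [(array([ 0.5862, -0.3406,  0.0595]), array([0.0583, 0.0603]), np.int64(7)), None, (array([ 0.5907, -0.3433,  0.0598]), array([0.0561, 0.0627]), np.int64(42))]
tall [(array([ 0.6576, -0.0929,  0.0881]), array([0.0856, 0.0905]), np.int64(175)), (array([ 0.6612, -0.0948,  0.0907]), array([0.0878, 0.0937]), np.int64(34)), (array([ 0.6618, -0.0976,  0.09  ]), array([0.0864, 0.0936]), np.int64(30))]
low [(array([ 0.6144, -0.2104,  0.0542]), array([0.0504, 0.0561]), np.int64(388)), None, (array([ 0.6141, -0.2165,  0.0535]), array([0.0496, 0.0561]), np.int64(34))]
obl [None, (array([0.6315, 0.0359, 0.0539]), array([0.0511, 0.0567]), np.int64(63)), (array([0.632 , 0.0326, 0.054 ]), array([0.0501, 0.0573]), np.int64(43))]
```

View pics/final.png

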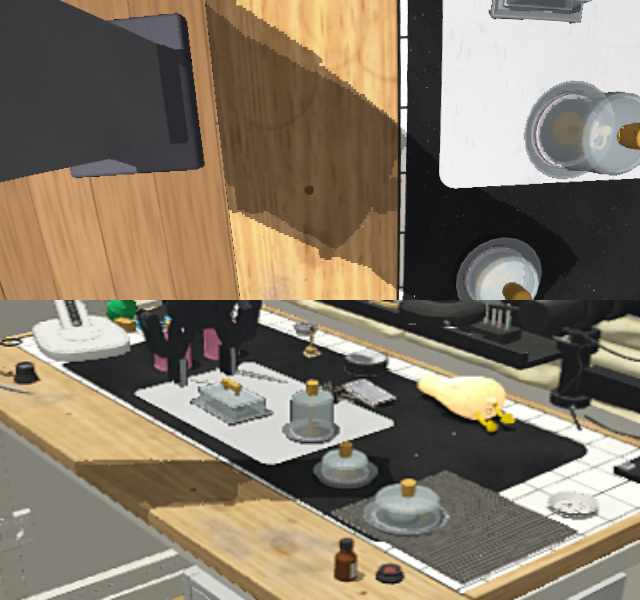

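All four covers sit level in their trays, and the loupe and the bottle (345,560) still stand where they were. Handing in.

```bash
python3 -c "
from cell import env
print(env.job_done())"
```

```text
the job is handed in; nothing more can be done
None
```

I put all four dust covers over their matching trays and handed the job in at about 30 s of the 90 s. The last pictures show each cover seated and level, the gripper clear, and the loupe and oil bottle standing where they were. The hand-in returned no verdict, so I don't have the judged result.

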